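Set and lock the pottery lid gauge

TASK

Set the lid gauge for the next batch: roll the knurled brass wheel under a fingertip, stroke by stroke, until the blue jaw has closed so far that its black needle stands wholly within the white band of the red-and-white rider; then, with a finger, push the orange-balled lock lever fully over, away from the robot. Nothing is to be gripped: press the wheel only lightly, do not touch the blue jaw or the rider, and leave the crockery and tools standing where they are.

Things in the scene. Friction and masses are not known exactly. Their poses are not given: they have to be found in the camera images.
- gauge: The lid gauge: a green plate 310 x 120 x 20 mm fixed to the bench. Origin: centre of its underside; x runs along it from wheel to lock lever, y across it (roughly towards the robot), z up. Along x: brass wheel at -115 mm, blue sliding jaw (starts at -60 mm), fixed white jaw at 30 to 50 mm (top 60 mm over the bench), lever at 115 mm. The red-and-white rider lies along the -y edge.
- wheel_top (a point): Highest point of the brass wheel at rest, 77 mm over the bench (fixed to the gauge). Wheel radius 32 mm, width 28 mm, axle along gauge y; green cheeks 23 to 29 mm either side of its centre, tops 56 mm over the bench. Wheel and blue jaw share a sprung carriage: it gives way at 3 N, then sinks 1 mm per 1.5 N, 8 mm at most. Over 40 N counts as gripping or crushing.
- wheel (a joint): Turn of the wheel, rad, 0 at the start, not below. Stroking its top towards the jaws (gauge +x) increases it and moves the blue jaw 12 mm per rad towards the white one (0.37 mm per mm of fingertip stroke); stroking back opens the gap. It takes about 1 N along the rim and stays where it is left.
- jaw (a joint): Travel of the blue sliding jaw, m, 0 at the start, 0.08 at most, growing along gauge +x as the gap closes. The jaw is a blue block 16 x 60 x 40 mm, its top 70 mm over the bench. The needle is centred in the white band when this equals rider.
- rider (a joint): Place of the rider on the plate's edge, m, along gauge +x (0.022 to 0.045); differs from run to run. It is the size to set and must not be shifted.
- needle (a point): Top of the tip of the black needle, 4 mm wide and 10 mm long, that sticks out sideways (gauge -y) from the foot of the blue jaw and moves with it; x axis along gauge x.
- mark (a point): Top centre of the rider: a low block 30 mm long (gauge x), 14 mm wide, 14 mm high on a yellow scale strip on the plate's -y edge, red - white - red, 10 mm each; this point is the middle of the white band; x axis along gauge x.
- lock (a joint): Lock lever, rad: 0 at the start (leaning to gauge +y, towards the robot), 1.0 fully over (leaning to gauge -y, away from the robot). It stays where it is left; takes about 1 N at the ball. It does not block the wheel.
- lock_tip (a point): Centre of the lever's orange ball, 26 mm across, on a 10 mm steel rod 70 mm long that pivots 42 mm over the bench on the plate's middle line; the pivot axis runs along gauge x. The ball stands about 103 mm over the bench and 34 mm to the gauge's +y side at 0, the same to the -y side at 1.0.
- jar_mid (a point): Glaze jar with a blue lid, 50 mm across, 70 mm high, near the gauge on the robot's side; its mid-height centre. Bystander.
- cup_mid (a point): White cup, 60 mm across, 55 mm high, near the gauge on the far side; its mid-height centre. Bystander.
- bowl_mid (a point): White bowl, 130 mm across, 45 mm high; its mid-height centre. Bystander.
- lid_mid (a point): Blue pot lid with a knob, 90 mm across, 48 mm high; its mid-height centre. Bystander.
- brush: Brush 200 mm long lying on the bench, handle to its -x; origin at its underside. Bystander.
- rib_mid (a point): Flat wooden throwing rib 90 x 45 x 8 mm lying on the bench; its centre. Bystander.

How it is judged:
By the outcome, as a careful person would: the job done as asked, in the order asked, and still so for the second after the job is handed in, with the robot touching nothing.
It also fails if it takes over 56 s, if anything falls off the work surface, if the arm or the gripper's body presses on something with over 40 N, if the wrist force passes 120 N, or if a joint passes its speed limit or range.

ROBOT

A 6-joint arm with a two-finger parallel gripper is mounted at the origin on the work surface. World frame = base frame: x ahead of the robot, y to its left, z up, the work surface at z = 0. Lengths are in m, angles in degrees, forces in N, time in s.
With the tool pointing down it reaches from about 0.225 to 0.875 m from the base axis. Payload 3.4 kg.
Tool frame: the origin (TCP) lies at the very end of the fingers, on their centre line; the grasp point (between the pads) lies 19 mm behind it (grasp_offset is the distance from the TCP to the grasp point, in m); z points along the fingers, y is the line along which they close (so a half turn about z gives the same grasp; the last joint's range is limited). The gripper opens to 85 mm and grips with 20 to 120 N. Pads are 22 mm wide; open, the fingers measure 114 mm over their backs; the gripper's body (76 mm by 85 mm) begins 54 mm behind the grasp point. The pads swing forward as they close: fully open they stand 13 mm farther back than shut.
Start: joints at [-77.636, 15.808, 86.224, -0, 77.962, -6.933], TCP at [0.19, -0.543, 0.208] pointing down, gripper open.
Joint ranges: [-165.64, 165.64], [-43.16, 119.46], [12.63, 154.43], [-67.54, 247.53], [6.08, 155.33], [-154.97, 154.97]. Speed limits (degrees/s): [147.25, 147.25, 180, 180, 180, 180].

INTERFACE

Orientations are given as [roll, pitch, yaw] about the fixed x, y, z axes, in that order (R = Rz(yaw) Ry(pitch) Rx(roll)).
In Python, from station import read_state, camera, calibration, hand_in, grasp_offset gives the robot as it stands.
- The arm moves only by the tool apply_moves, never from a script. Its argument "plan" is a list of rows, each a list of 2 entries, a list of its own where there are three numbers: the shift along the tool's x, y, z in m, then the turn about the tool's z in degrees. In form: [[[tx, ty, tz], twist], ...]. A call has 1 to 20 rows; each row shifts and turns the commanded pose from where the row before left it, along the tool's axes as they then stand; what a row does not reach is not made up. A row lasts 1/10 s, in which the tool goes at most 50 mm and 8.59 degrees, less where a joint would pass 70% of its speed; a pose out of reach is approached as far as the arm can. A call is refused whole if a number of a shift passes 0.05 or a number of a turn 8.59, either way. A call with a gripper value outside its range is refused whole. "fingers" is the closure, from 0 (fully open) to 1 (shut), set as the call begins (left out, the last holds). The fingers move at their own pace and stop on an object; "squeeze" is the grip in N (left out, the last holds). Time passes only in rows, so rows that do not move let the fingers close. It gives the time, the measured TCP pose, the force, the opening and the grip force at its end, in the units of the state.
- read_state(): the state, without advancing time (a new reading comes with each control period).
- camera(name): name is "scene" or "top"; returns the picture (384x512x3 uint8, red, green, blue); there is no depth.
- calibration(name): a dict with "fx", "fy", "cx", "cy" (pixels), "D" ([k1, k2, p1, p2, k3] as OpenCV has them; the pictures are not rectified), "extrinsics" (4x4, takes a point from world to camera coordinates). Camera axes: x right, y down, z forward; pixel columns grow to the right and rows downward; lengths in m; the calibration is good to about 2 mm. A picture is of the moment at which its call begins. calibration takes no time and is no camera call.
- hand_in(): hands the job in; it is judged then, once.
The state is a dict: "time_s": time; "q": joint angles; "qvel": joint speeds; "tau": joint torques, N m; "tcp_pos": TCP position; "tcp_rot": TCP orientation; "wrist_force": force on the tool from outside, world axes, zero at the start; "moment": the same for the moment, N m; "finger_gap": opening from 0.0 (shut) to 1.0 (fully open); "grasp_force": force on a finger pad.
Only numpy, scipy, OpenCV 4.12 (cv2) and the standard library are available. Lean on these libraries where they do the work, as an engineer would, in place of code of your own. Each camera call takes 0.05 s, during which the arm holds its last target. There are 200 camera calls.

## Working session

There is one attempt and no reset: what is moved stays moved. The work goes in short steps, Python scripts to look and compute and a tool call to move; the robot and the scene stay as the last step left them, time stands still between calls to the robot, and variables do not carry over. Pictures are saved under pics/ and viewed, at most 10 in all, crops included, and the job is handed in when it is done.

Besides the shell and the picture viewer there is one more tool, called after "Request:" as name(argument=value, ...), one argument or row to a line, values as JSON. apply_moves: Moves the arm, as the interface text tells. Its arguments: {"type":"object","properties":{"plan":{"type":"array"},"fingers":{"type":"number"},"squeeze":{"type":"number"}},"required":["plan"]}

```bash
mkdir -p pics; cat > h.py <<'E'
from station import *
import numpy as np, cv2
def ray(cam,uv):
    c=calibration(cam);K=np.array([[c['fx'],0,c['cx']],[0,c['fy'],c['cy']],[0,0,1.]])
    n=cv2.undistortPoints(np.array([[uv]],float),K,np.array(c['D']))[0,0]
    E=np.array(c['extrinsics']);R=E[:3,:3];return -R.T@E[:3,3],R.T@np.array([n[0],n[1],1])
def at(cam,uv,z):
    o,d=ray(cam,uv);return o+d*(z-o[2])/d[2]
def proj(cam,p):
    c=calibration(cam);K=np.array([[c['fx'],0,c['cx']],[0,c['fy'],c['cy']],[0,0,1.]])
    E=np.array(c['extrinsics']);return cv2.projectPoints(np.atleast_2d(np.array(p,float)),cv2.Rodrigues(E[:3,:3])[0],E[:3,3],K,np.array(c['D']))[0][:,0]
def snap(cam,name,crop=None,k=1):
    im=camera(cam)
    if crop: x0,y0,x1,y1=crop;im=im[y0:y1,x0:x1]
    im=cv2.resize(im,None,fx=k,fy=k,interpolation=cv2.INTER_CUBIC)
    cv2.imwrite('pics/'+name,im[:,:,::-1])
E
python3 -c "
from h import *
snap('top','top1.png',k=1.5);snap('scene','sc1.png',k=1.5);print(read_state())
for n in('top','scene'):
  c=calibration(n);print(n,c['fx'],ray(n,(256,192)))"
```

```text
{'time_s': 0.1, 'q': array([-7.76354498e+01,  1.58432039e+01,  8.62879999e+01, -1.22313355e-03,
        7.79621478e+01, -6.93201636e+00]), 'qvel': array([ 0.06632228, -0.0827429 , -0.09810812, -0.06562055, -0.135326  ,
        0.01573898]), 'tau': array([ 2.35653890e-03, -4.17700231e+01, -2.46404368e+01, -1.08659976e-04,
        5.81558706e-03,  6.72885790e-06]), 'tcp_pos': array([ 0.18989751, -0.5421958 ,  0.20683392]), 'tcp_rot': array([-1.79907186e+02, -1.00796705e-02,  1.92968145e+01]), 'wrist_force': array([ 0.10950796,  0.53906322, -0.71417793]), 'moment': array([-0.0191426 ,  0.05130733, -0.01831304]), 'grasp_force': 0.0, 'finger_gap': 0.9975981061045136}
top 457.19587652176295 (array([ 0.43265664, -0.00705859,  1.41249845]), array([ 0.02473974, -0.01137211, -0.99979084]))
scene 365.88938101539344 (array([1.33885375, 0.06710313, 0.6705581 ]), array([-0.80415803, -0.09128663, -0.58767188]))
```

View pics/top1.png

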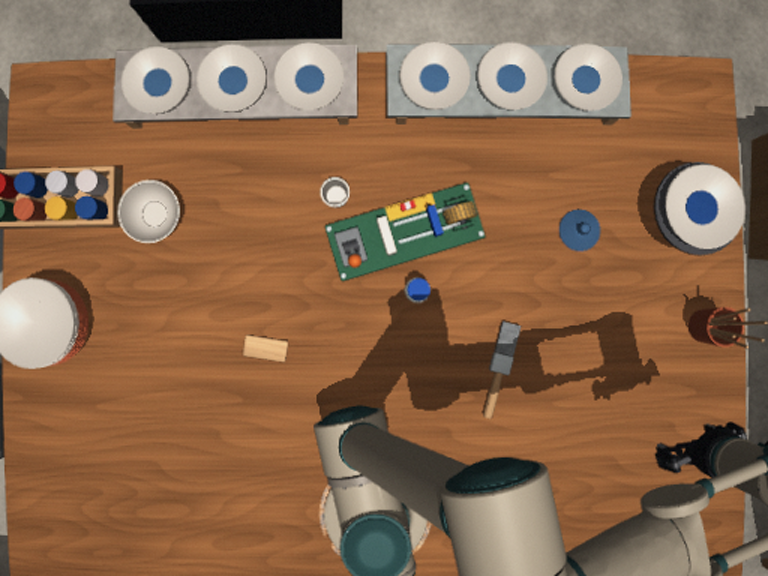

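View pics/sc1.png

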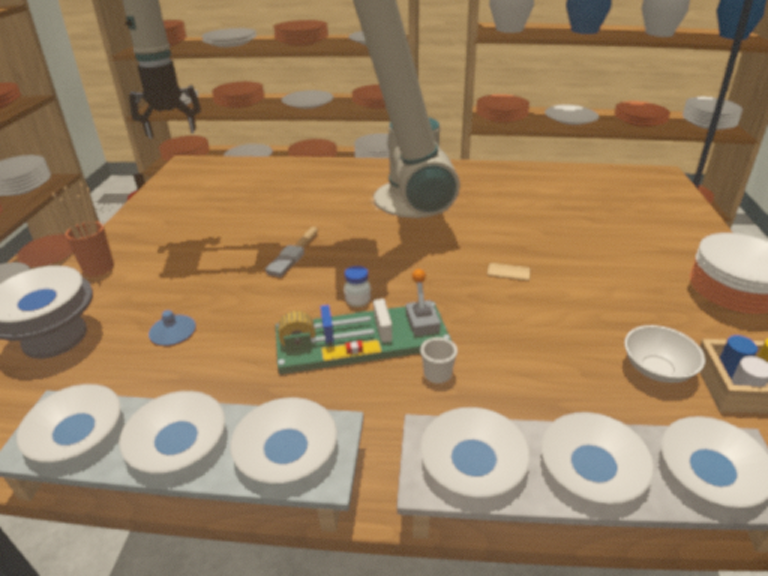

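The top view shows the gauge spanning about (327–485, 182–280) in the 1.5x picture. The wheel is at (459,212), the lever ball at (355,261), the rider at (407,205), the jar at (418,289) and the cup at (335,192). Next I'll take enlarged crops.

```bash
python3 -c "
from h import *
snap('top','top2.png',(205,110,335,205),6);snap('scene','sc2.png',(175,165,315,260),5.7)"
```

```text
(no output)
```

View pics/top2.png

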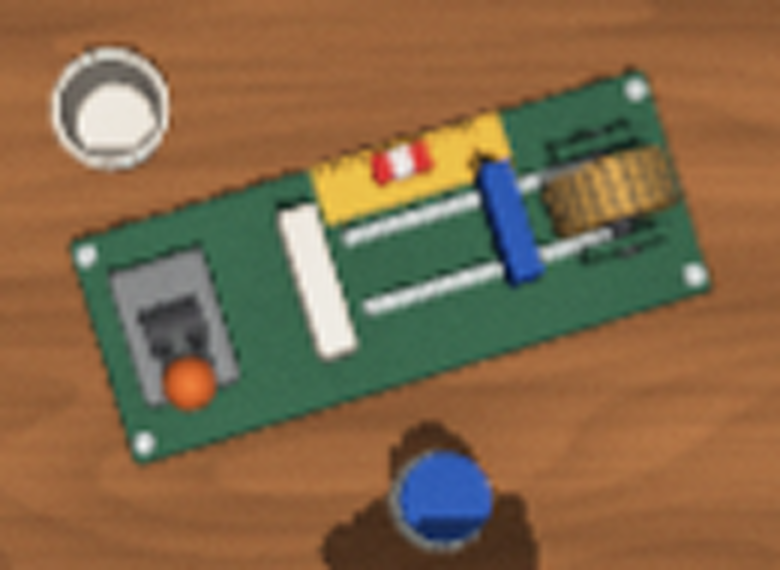

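View pics/sc2.png

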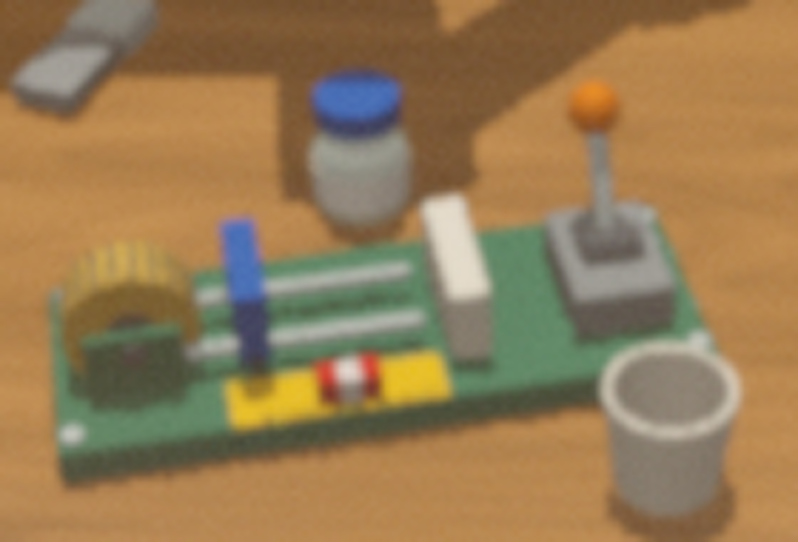

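```bash
cat >> h.py <<'E'
def full(u,v,x0,y0,k): return ((u+.5)/k-.5+x0,(v+.5)/k-.5+y0)
G=None
try: G=np.load('g.npy')  # ox,oy,theta
except Exception: pass
def tog(p):
    c,s=np.cos(G[2]),np.sin(G[2]);d=np.array(p[:2])-G[:2];return np.array([c*d[0]+s*d[1],-s*d[0]+c*d[1]])
def fromg(x,y):
    c,s=np.cos(G[2]),np.sin(G[2]);return G[:2]+np.array([c*x-s*y,s*x+c*y])
E
python3 -c "
import h;from h import *
from scipy.optimize import least_squares
T=lambda u,v,z:at('top',full(u,v,205,110,6),z)
px=[(74,240),(640,72),(712,290),(136,462)]
P=np.array([T(*p,.02)[:2] for p in px]);L=np.array([(.155,-.06),(-.155,-.06),(-.155,.06),(.155,.06)])
def f(g):
  h.G=g;return np.ravel([fromg(*l) for l in L]-P)
r=least_squares(f,[.45,0,1.6]);h.G=r.x;np.save('g.npy',r.x);print(r.x,np.degrees(r.x[2]),r.fun)
S=lambda u,v,z:at('scene',full(u,v,175,165,5.7),z)
for n,p in dict(rider=T(401,161,.035),needle=T(484,161,.03),ball=T(190,384,.103),wheel=T(612,188,.07),bluejaw=T(508,220,.07),jar=T(443,497,.07),cup=T(110,108,.055),riderS=S(350,368,.035),needleS=S(257,372,.03),ballS=S(594,105,.103),jarS=S(357,92,.07),cupS=S(670,388,.055)).items(): print(n,p.round(4),tog(p).round(4))
for n,x,y in [('wheel',-.115,0),('ball',.115,.034)]:print(n,fromg(x,y))
"
```

```text
[ 0.5837168  -0.06642753  1.8533149 ] 106.18712207731622 [ 9.53259689e-05  3.64997489e-03  1.93286772e-03 -3.18993700e-03
 -4.93723808e-04 -1.59618423e-03 -1.53446988e-03  1.13614634e-03]
rider [ 0.635  -0.0711  0.035 ] [-0.0188 -0.0479]
needle [ 0.6354 -0.1136  0.03  ] [-0.0597 -0.0365]
ball [0.5184 0.0342 0.103 ] [0.1149 0.0346]
wheel [ 0.6158 -0.1736  0.07  ] [-0.1119 -0.0009]
bluejaw [ 0.6002 -0.1219  0.07  ] [-0.0579 -0.0004]
jar [ 0.464  -0.0882  0.07  ] [0.0124 0.121 ]
cup [0.66   0.0747 0.055 ] [ 0.1143 -0.1126]
riderS [ 0.6358 -0.0679  0.035 ] [-0.0159 -0.0496]
needleS [ 0.6359 -0.1113  0.03  ] [-0.0576 -0.0376]
ballS [0.5168 0.0371 0.103 ] [0.1181 0.0354]
jarS [ 0.4647 -0.0864  0.07  ] [0.014  0.1199]
cupS [0.6616 0.0772 0.055 ] [ 0.1162 -0.1149]
wheel [ 0.61577595 -0.17686852]
ball [0.51900553 0.03453509]
```

Request:
apply_moves(
  plan=[
    [[0.012,-0.005,0],3.1],
    [[0.025,-0.01,0],0],
    [[0.036,-0.015,0],0],
    [[0.036,-0.015,0],0],
    [[0.036,-0.015,0],0],
    [[0.036,-0.015,0],0],
    [[0.036,-0.015,0],0],
    [[0.036,-0.015,0],0],
    [[0.036,-0.015,0],0],
    [[0.036,-0.015,0],0],
    [[0.036,-0.015,0],0],
    [[0.036,-0.015,0],0],
    [[0.036,-0.015,0],0],
    [[0.036,-0.015,0],0],
    [[0.025,-0.01,0.02],0],
    [[0.013,-0.006,0.025],0],
    [[0,0,0.025],0],
    [[0,0,0.017],0],
    [[0,0,0],0],
    [[0,0,0],0],
  ],
  fingers=1,
  squeeze=20,
)

```text
time_s: 2.2
tcp_pos: [0.6176, -0.1982, 0.1206]
tcp_rot: [-180.0, 0.0, 16.2]
wrist_force: [1.6, -0.7, 0.4]
finger_gap: -0.004
grasp_force: 0.0
```

```bash
python3 -c "
from h import *
s=read_state();print(s['tcp_pos'],tog(s['tcp_pos']),s['tcp_rot'],s['wrist_force'],s['time_s'])
snap('top','top3.png',(225,100,335,190),7);snap('scene','sc3.png',(150,130,290,235),5.7)"
```

```text
[ 0.6176377  -0.19819991  0.12061211] [-0.13600475  0.00415872] [-1.79988704e+02  1.77646451e-02  1.61963953e+01] [ 1.59433022 -0.68513746  0.35461357] 2.2
```

View pics/sc3.png

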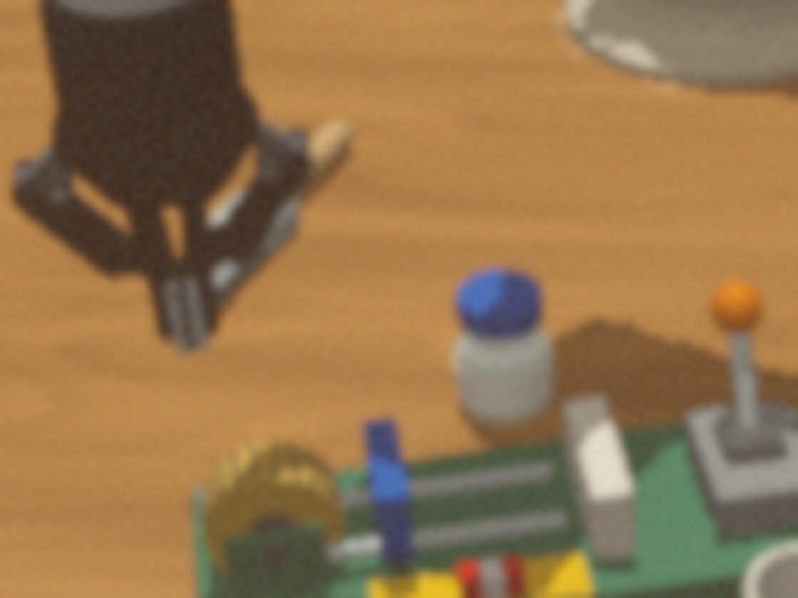

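The fingers are shut with a tip about 18 mm wide, hovering behind the wheel. The blue jaw, rider and ball are unchanged. I'll lower the tip onto the wheel.

Request:
apply_moves(
  plan=[
    [[0.004,-0.006,0],0],
    [[0,0,0.02],0],
    [[0,0,0.016],0],
    [[0,0,0.005],0],
    [[0,0,0.003],0],
    [[0,0,0.001],0],
    [[0,0,0],0],
    [[0,0,0],0],
  ],
)

```text
time_s: 3.1
tcp_pos: [0.6203, -0.1915, 0.0764]
tcp_rot: [179.9, -0.1, 16.2]
wrist_force: [0.1, 0.4, -0.8]
finger_gap: -0.0
grasp_force: 0.0
```

Request:
apply_moves(
  plan=[
    [[0,0,0.001],0],
    [[0,0,0.001],0],
    [[0,-0.004,0],0],
    [[0,-0.004,0],0],
    [[0,-0.004,0],0],
    [[0,0,0],0],
  ],
)

```text
time_s: 3.7
tcp_pos: [0.6161, -0.1789, 0.0736]
tcp_rot: [-180.0, 0.0, 16.2]
wrist_force: [0.4, -0.4, 0.2]
finger_gap: 0.001
grasp_force: 0.0
```

Request:
apply_moves(
  plan=[
    [[0,0,0.001],0],
    [[0,0,0.001],0],
    [[0,0,0],0],
    [[0,0,0],0],
  ],
)

```text
time_s: 4.1
tcp_pos: [0.6164, -0.1799, 0.0715]
tcp_rot: [180.0, 0.0, 16.2]
wrist_force: [0.1, -0.4, -0.7]
finger_gap: -0.0
grasp_force: 0.0
```

```bash
python3 -c "
from h import *
s=read_state();print(s['tcp_pos'],tog(s['tcp_pos']),s['wrist_force'],s['moment'])
snap('scene','sc4.png',(165,150,295,245),6)"
```

```text
[ 0.61638978 -0.17986989  0.07149063] [-0.11805351  0.00024722] [ 0.13134489 -0.38115707 -0.66673617] [ 0.04785855 -0.0100223  -0.03216684]
```

View pics/sc4.png

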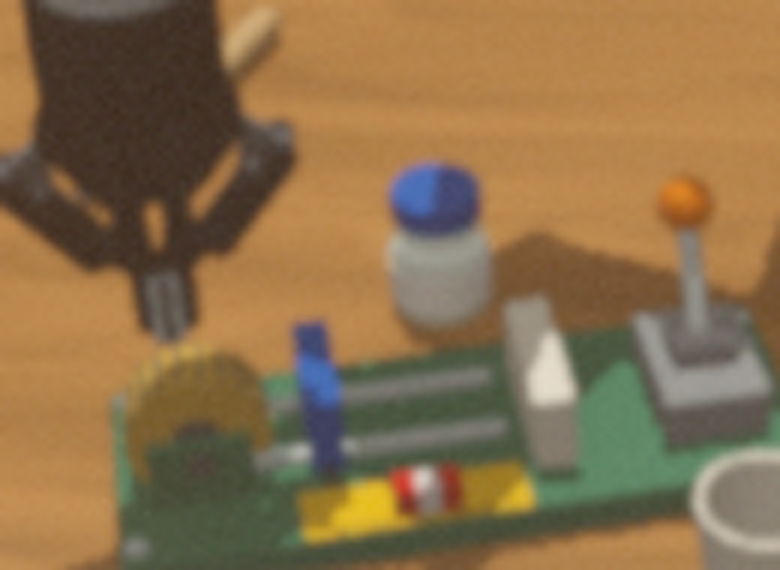

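```bash
python3 -c "
from h import *
s=read_state()
cr=lambda p:((proj('scene',p)[0]-[165,150]+.5)*6-.5).round(0)
print('tcp',cr(s['tcp_pos']))
for dx in(-.0,.003):
  for dy in (-.014,0,.014): print('wheeltop',dx,dy,cr([*fromg(-.115+dx,dy),.077]))
print(cr([*fromg(-.115,0),.045]), cr([*fromg(-.115,-.029),.045]))
"
```

```text
tcp [175. 373.]
wheeltop -0.0 -0.014 [182. 382.]
wheeltop -0.0 0 [181. 362.]
wheeltop -0.0 0.014 [179. 343.]
wheeltop 0.003 -0.014 [189. 381.]
wheeltop 0.003 0 [188. 361.]
wheeltop 0.003 0.014 [186. 342.]
[190. 419.] [193. 461.]
```

```bash
python3 -c "
from h import *
p=[ 0.6176377,-0.1982,.1206]
for dz in (0,.01,.02):print(((proj('scene',np.add(p,[0,0,dz]))[0]-[150,130]+.5)*5.7-.5).round(0), ((proj('top',np.add(p,[0,0,dz]))[0]-[225,100]+.5)*7-.5).round(0))
print(grasp_offset)
"
```

```text
[197. 382.] [649. 268.]
[194. 364.] [653. 264.]
[191. 346.] [656. 261.]
0.0187
```

View pics/top3.png

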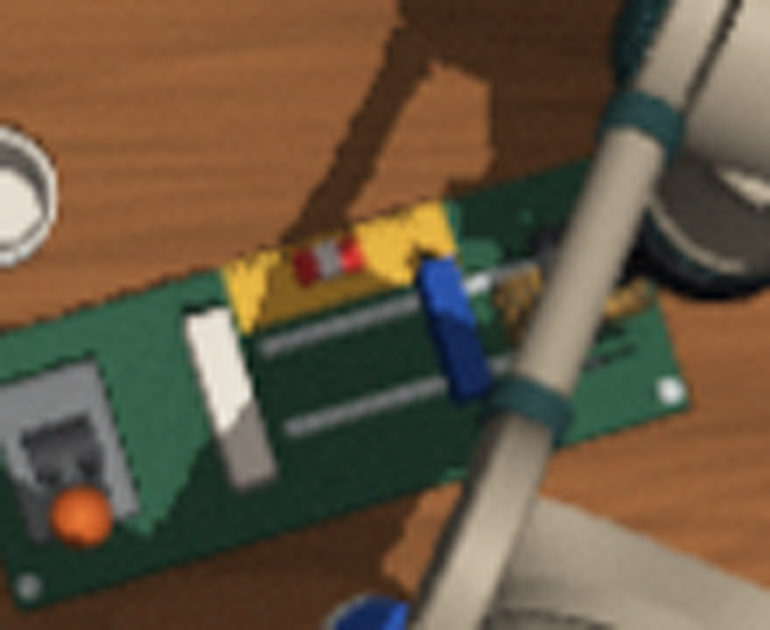

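The visible shut fingertip ends about 15–19 mm above the reported TCP, at (170,338) against a projected (175,373). That explains the missing contact. I'll move back and go lower in small steps, watching the force.

Request:
apply_moves(
  plan=[
    [[0,0.005,0],0],
    [[0,0.003,0.002],0],
    [[0,0,0.003],0],
    [[0,0,0.002],0],
    [[0,0,0],0],
    [[0,0,0],0],
  ],
)

```text
time_s: 4.75
tcp_pos: [0.6185, -0.1873, 0.0644]
tcp_rot: [-180.0, 0.0, 16.2]
wrist_force: [0.1, 0.4, 0.2]
finger_gap: -0.001
grasp_force: 0.0
```

Request:
apply_moves(
  plan=[
    [[0,0,0.001],0],
    [[0,0,0.001],0],
    [[0,0,0],0],
    [[0,0,0],0],
  ],
)

```text
time_s: 5.15
tcp_pos: [0.6186, -0.1874, 0.0626]
tcp_rot: [180.0, 0.0, 16.2]
wrist_force: [0.3, 0.1, 0.3]
finger_gap: -0.001
grasp_force: 0.0
```

Request:
apply_moves(
  plan=[
    [[0,0,0.001],0],
    [[0,0,0.001],0],
    [[0,0,0],0],
    [[0,0,0],0],
  ],
)

```text
time_s: 5.55
tcp_pos: [0.6186, -0.1874, 0.0605]
tcp_rot: [-180.0, 0.0, 16.2]
wrist_force: [-0.3, 0.7, -0.6]
finger_gap: -0.001
grasp_force: 0.0
```

Request:
apply_moves(
  plan=[
    [[0,0,0.001],0],
    [[0,0,0.001],0],
    [[0,0,0],0],
    [[0,0,0],0],
  ],
)

```text
time_s: 5.95
tcp_pos: [0.6186, -0.1874, 0.0585]
tcp_rot: [180.0, 0.0, 16.2]
wrist_force: [-0.3, -0.5, -0.9]
finger_gap: 0.0
grasp_force: 0.0
```

```bash
python3 -c "
from h import *
s=read_state();print(s['tcp_pos'],tog(s['tcp_pos']),s['wrist_force'],s['moment'])
print(((proj('scene',s['tcp_pos'])[0]-[165,150]+.5)*8-.5).round(0))
snap('scene','sc5.png',(165,175,240,245),8)"
```

```text
[ 0.61861363 -0.18742119  0.05854996] [-0.1259254   0.00021664] [-0.29975113 -0.45674752 -0.87784162] [ 0.0198394  -0.03746582  0.01806984]
[215. 531.]
```

View pics/sc5.png

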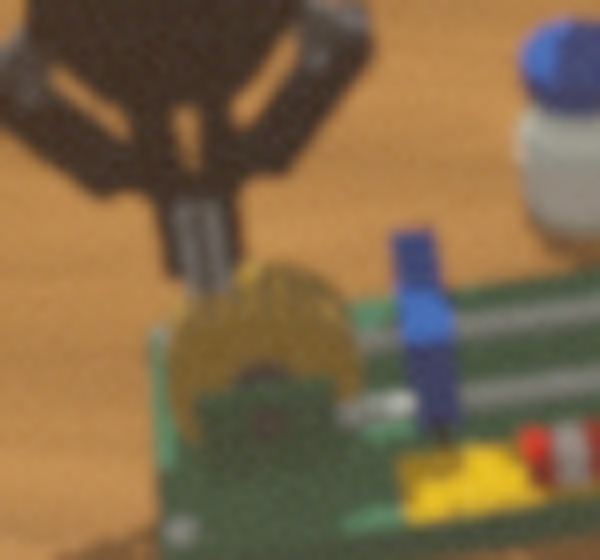

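The shut tip's bottom is now around (205,290), right at the wheel's crown on its rear side. Jaw and rider are unchanged. I'll keep lowering.

Request:
apply_moves(
  plan=[
    [[0,0,0.001],0],
    [[0,0,0.001],0],
    [[0,0,0],0],
    [[0,0,0],0],
  ],
)

```text
time_s: 6.4
tcp_pos: [0.6186, -0.1874, 0.0565]
tcp_rot: [180.0, 0.0, 16.2]
wrist_force: [0.4, 0.1, 0.4]
finger_gap: -0.0
grasp_force: 0.0
```

Request:
apply_moves(
  plan=[
    [[0,0,0.001],0],
    [[0,0,0.001],0],
    [[0,0,0],0],
    [[0,0,0],0],
  ],
)

```text
time_s: 6.8
tcp_pos: [0.6186, -0.1874, 0.0545]
tcp_rot: [180.0, 0.0, 16.2]
wrist_force: [1.1, -0.3, -0.1]
finger_gap: -0.005
grasp_force: 0.0
```

Request:
apply_moves(
  plan=[
    [[0,-0.002,0],0],
    [[0,-0.002,0],0],
    [[0,-0.002,0],0],
    [[0,0,0],0],
    [[0,0,0],0],
  ],
)

```text
time_s: 7.3
tcp_pos: [0.617, -0.1816, 0.0547]
tcp_rot: [180.0, -0.0, 16.2]
wrist_force: [-0.2, 0.4, 0.9]
finger_gap: -0.0
grasp_force: 0.0
```

Request:
apply_moves(
  plan=[
    [[0,0,0.001],0],
    [[0,0,0.001],0],
    [[0,0,0],0],
    [[0,0,0],0],
  ],
)

```text
time_s: 7.7
tcp_pos: [0.6171, -0.1818, 0.053]
tcp_rot: [180.0, -0.0, 16.2]
wrist_force: [-0.8, 0.4, 3.2]
finger_gap: -0.001
grasp_force: 1.7
```

Contact at 3 N. I'll press slightly more and stroke.

Request:
apply_moves(
  plan=[
    [[0,0,0.001],0],
    [[0,0,0.001],0],
    [[0,-0.003,0],0],
    [[0,-0.003,0],0],
    [[0,-0.003,0],0],
    [[0,0,0],0],
  ],
)

```text
time_s: 8.3
tcp_pos: [0.6148, -0.1736, 0.0514]
tcp_rot: [179.9, -0.0, 16.2]
wrist_force: [-0.9, -0.7, 5.2]
finger_gap: -0.001
grasp_force: 2.9
```

```bash
python3 -c "
from h import *
s=read_state();print(s['tcp_pos'],tog(s['tcp_pos']),s['wrist_force'],s['moment'])
snap('top','top6.png',(225,100,335,190),7)"
```

```text
[ 0.61476425 -0.17356593  0.05137031] [-1.11546301e-01  5.09171059e-05] [-0.88118331 -0.70373226  5.23756569] [-0.06284703  0.16747217  0.02143956]
```

View pics/top6.png

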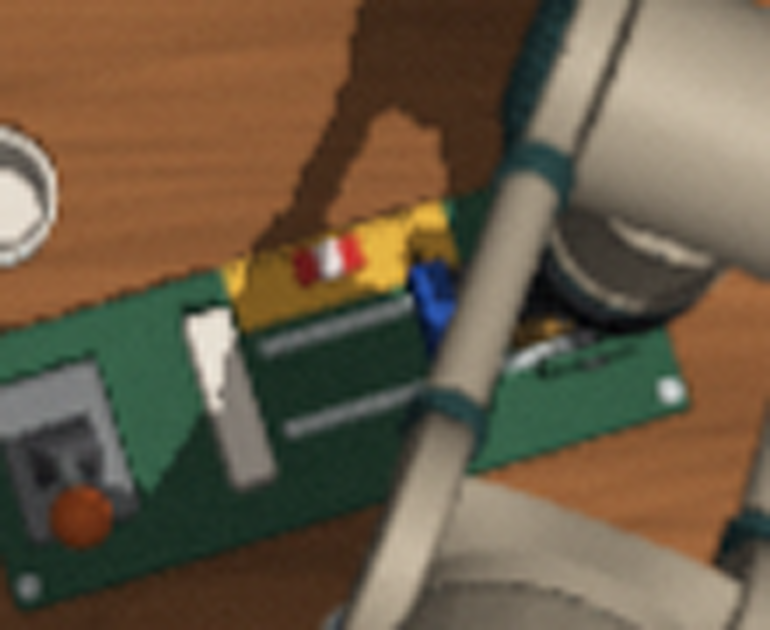

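The tip is rolling the wheel. The jaw's left edge at the needle end moved from about x=418 to about 410 in the 7x crop, and the rider is unchanged at (330,258). From here I'll measure the jaw numerically in rectified coordinates.

```bash
cat >> h.py <<'E'
X=np.arange(-.09,.03,.0005)
def strip(im,cam,pts,crop=None):
    # pts: list of (y,z) lines; mean colour profile along gauge x
    out=[]
    for y,z in pts:
        P=np.array([[*fromg(x,y),z] for x in X]);uv=proj(cam,P)
        if crop: x0,y0,k=crop;uv=(uv-[x0,y0]+.5)*k-.5
        uv=uv.astype(np.float32);out.append(cv2.remap(im,uv[None,:,0],uv[None,:,1],cv2.INTER_LINEAR)[0].astype(float))
    return np.mean(out,0)
def cen(w):
    w=np.clip(w-.35*w.max(),0,None);return (w*X).sum()/w.sum()*1e3
def meas(im,cam,crop=None):
    if cam=='scene': j=strip(im,cam,[(-.031,z) for z in np.arange(.045,.066,.003)],crop)
    else: j=strip(im,cam,[(y,.07) for y in np.arange(-.025,-.005,.003)],crop)
    r=strip(im,cam,[(y,.034) for y in np.arange(-.052,-.043,.002)],crop)
    a=cen(j[:,2]-j[:,0]);b=cen(r[:,0]-(r[:,1]+r[:,2])/2-.6*np.abs(r[:,1]-r[:,2]));
    return np.round([a,b,b-a],1)
E
python3 -c "
from h import *
for f,c,cr in[('top2','top',(205,110,6)),('top3','top',(225,100,7)),('sc2','scene',(175,165,5.7)),('sc3','scene',(150,130,5.7)),('sc4','scene',(165,150,6)),('top6','top',(225,100,7))]:
  print(f,meas(cv2.imread('pics/'+f+'.png')[:,:,::-1].copy(),c,cr))
print('now',meas(camera('scene'),'scene'))
"
```

```text
top2 [-59.  -18.4  40.5]
top3 [-59.2 -23.9  35.3]
sc2 [-57.4 -16.9  40.5]
sc3 [-57.4 -22.8  34.6]
sc4 [-57.3 -23.   34.3]
top6 [-52.9 -25.7  27.2]
now [-54.2 -23.   31.2]
```

Request:
apply_moves(
  plan=[
    [[0,-0.003,0],0],
    [[0,-0.003,0],0],
    [[0,-0.003,0],0],
    [[0,-0.003,0],0],
    [[0,0,0],0],
    [[0,0,-0.004],0],
    [[0,0,-0.005],0],
    [[0,0.01,0],0],
    [[0,0.01,0],0],
    [[0,0.01,0],0],
    [[0,0,0.004],0],
    [[0,0,0.003],0],
    [[0,0,0.002],0],
    [[0,0,0],0],
  ],
)

```text
time_s: 9.8
tcp_pos: [0.6193, -0.1907, 0.0508]
tcp_rot: [179.9, 0.0, 16.2]
wrist_force: [-0.9, -2.4, 4.1]
finger_gap: -0.003
grasp_force: 2.2
```

```bash
python3 -c "
from h import *
s=read_state();print(tog(s['tcp_pos']),s['wrist_force'],meas(camera('scene'),'scene')[0])"
```

```text
[-0.12922098  0.00046653] [-0.92780553 -2.4248738   4.12853167] -49.8
```

Request:
apply_moves(
  plan=[
    [[0,-0.003,0],0],
    [[0,-0.004,0],0],
    [[0,-0.004,0],0],
    [[0,-0.004,0],0],
    [[0,-0.004,0],0],
    [[0,-0.004,0],0],
    [[0,-0.004,0],0],
    [[0,-0.003,0],0],
    [[0,0,0],0],
    [[0,0,-0.004],0],
    [[0,0,-0.005],0],
    [[0,0.01,0],0],
    [[0,0.01,0],0],
    [[0,0.01,0],0],
    [[0,0,0.004],0],
    [[0,0,0.003],0],
    [[0,0,0.002],0],
    [[0,0,0],0],
  ],
)

```text
time_s: 11.65
tcp_pos: [0.6193, -0.1907, 0.0508]
tcp_rot: [179.9, 0.0, 16.2]
wrist_force: [-0.8, -2.0, 5.4]
finger_gap: 0.0
grasp_force: 2.2
```

```bash
python3 -c "
from h import *
s=read_state();print(tog(s['tcp_pos']),s['wrist_force'],meas(camera('scene'),'scene')[0])"
```

```text
[-0.12927336  0.00044634] [-0.78181013 -1.99611695  5.36871899] -38.0
```

Request:
apply_moves(
  plan=[
    [[0,-0.003,0],0],
    [[0,-0.004,0],0],
    [[0,-0.004,0],0],
    [[0,-0.004,0],0],
    [[0,-0.004,0],0],
    [[0,-0.004,0],0],
    [[0,-0.004,0],0],
    [[0,-0.003,0],0],
    [[0,0,0],0],
    [[0,0,-0.004],0],
    [[0,0,-0.005],0],
    [[0,0.01,0],0],
    [[0,0.01,0],0],
    [[0,0.01,0],0],
    [[0,0,0.004],0],
    [[0,0,0.003],0],
    [[0,0,0.002],0],
    [[0,0,0],0],
  ],
)

```text
time_s: 13.5
tcp_pos: [0.6193, -0.1907, 0.0508]
tcp_rot: [179.9, 0.0, 16.2]
wrist_force: [-1.2, -2.2, 4.2]
finger_gap: 0.004
grasp_force: 2.2
```

```bash
python3 -c "
from h import *
s=read_state();print(tog(s['tcp_pos']),s['wrist_force'],meas(camera('scene'),'scene')[0],meas(camera('top'),'top'))"
```

```text
[-0.12928442  0.00043678] [-1.24151731 -2.21905114  4.15859109] -25.6 [-25.8 -24.4   1.4]
```

Request:
apply_moves(
  plan=[
    [[0,-0.003,0],0],
    [[0,-0.004,0],0],
    [[0,-0.004,0],0],
    [[0,-0.004,0],0],
    [[0,-0.003,0],0],
    [[0,0,0],0],
    [[0,0,-0.004],0],
    [[0,0,-0.005],0],
    [[0,0.009,-0.01],0],
    [[0,0.009,-0.02],0],
    [[-0.03,0,-0.03],0],
    [[-0.03,0.03,-0.03],0],
    [[-0.03,0.03,0],0],
    [[0,0.03,0],0],
    [[0,0,0],0],
  ],
)

```text
time_s: 15.1
tcp_pos: [0.5597, -0.3053, 0.1494]
tcp_rot: [179.8, -0.1, 16.0]
wrist_force: [-0.7, 0.6, -0.8]
finger_gap: 0.001
grasp_force: 0.0
```

```bash
python3 -c "
from h import *
s=read_state();print(tog(s['tcp_pos']),s['wrist_force'])
a=camera('scene');b=camera('top');print(meas(a,'scene'),meas(b,'top'))
# needle dark profile near foot, and rider white
np.savez('ab.npz',a=a,b=b)
A=cv2.resize(a[212:242,205:265],None,fx=10,fy=10,interpolation=cv2.INTER_CUBIC)
B=cv2.resize(b[125:155,250:310],None,fx=10,fy=10,interpolation=cv2.INTER_CUBIC)
cv2.imwrite('pics/fin.png',np.vstack([A,B[:290]])[:,:,::-1])"
```

```text
[-0.22273116  0.08961181] [-0.70574777  0.62739841 -0.75035107]
[-17.8 -16.9   0.9] [-18.7 -18.5   0.1]
```

View pics/fin.png

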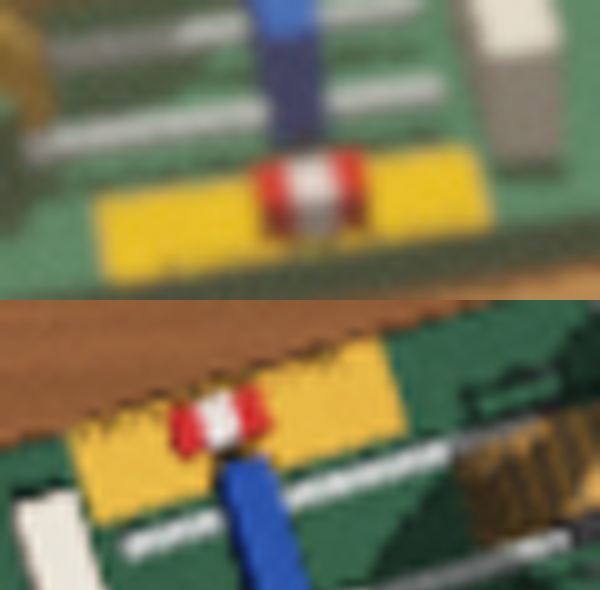

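The final picture shows the jaw foot at (300,135) lined up with the white band at (315,190) along the gauge's slanted y direction in the scene view. In the top view the needle at (230,452) also points at the white band at (220,420). The measured offset is 0.1–0.9 mm, inside the ±3 mm margin. Next is the lever.

Request:
apply_moves(
  plan=[
    [[0,-0.015,0],0],
    [[0,-0.03,0],0],
    [[0,-0.035,0],0],
    [[0,-0.035,0],0],
    [[0,-0.035,0],0],
    [[0,-0.035,0],0],
    [[0,-0.035,0],0],
    [[0,-0.035,0],0],
    [[0,-0.035,0],0],
    [[0,-0.03,0],0],
    [[0,-0.018,0],0],
    [[0,0,0],0],
    [[0,0,0.02],0],
    [[0,0,0.02],0],
    [[0,0,0.02],0],
    [[0,0,0.016],0],
    [[0,0,0],0],
    [[0,0,0],0],
  ],
)

```text
time_s: 17.0
tcp_pos: [0.4644, 0.0243, 0.0726]
tcp_rot: [-180.0, 0.0, 16.2]
wrist_force: [-0.3, 0.3, 0.4]
finger_gap: -0.003
grasp_force: 0.0
```

```bash
python3 -c "
from h import *
s=read_state();print(s['tcp_pos'],tog(s['tcp_pos']),s['wrist_force'],s['tcp_rot'],meas(camera('scene'),'scene'))"
```

```text
[0.46443655 0.02428437 0.07263373] [0.12036813 0.08926331] [-0.27862784  0.32469787  0.3959494 ] [-1.79999756e+02  1.95767737e-02  1.62226976e+01] [-17.8 -17.    0.8]
```

Request:
apply_moves(
  plan=[
    [[0.01,0.004,0],0],
    [[0.012,0,0],0],
    [[0.008,0,0],0],
    [[0.008,0,0],0],
    [[0.008,0,0],0],
    [[0.008,0,0],0],
    [[0.008,0,0],0],
    [[0,0,0],0],
  ],
)

```text
time_s: 17.85
tcp_pos: [0.5272, 0.0379, 0.0724]
tcp_rot: [180.0, -0.1, 16.2]
wrist_force: [-0.2, -0.0, 0.0]
finger_gap: -0.001
grasp_force: 0.0
```

```bash
cat >> h.py <<'E'
def ball(im,cam,z=.105):
    h=cv2.cvtColor(im,cv2.COLOR_RGB2HSV);x0,y0,x1,y1=(255,140,325,250) if cam=='scene' else (200,110,270,200)
    m=np.zeros(h.shape[:2],bool);m[y0:y1,x0:x1]=True
    m&=(h[...,0]>4)&(h[...,0]<16)&(h[...,1]>190)&(h[...,2]>110)
    v,u=np.nonzero(m)
    return len(u),(tog(at(cam,(u.mean(),v.mean()),z)).round(3) if len(u) else None)
E
python3 -c "
from h import *
s=read_state();print(tog(s['tcp_pos']),s['wrist_force']);print(ball(cv2.imread('pics/sc1.png')[::,:,::-1][::1,::1].copy() if 0 else camera('scene'),'scene'),ball(camera('top'),'top'))"
```

```text
[0.11598811 0.02521397] [-0.16548021 -0.03871711  0.04169243]
(46, array([0.12 , 0.008])) (3, array([-0.001, -0.038]))
```

Request:
apply_moves(
  plan=[
    [[0.008,0,0],0],
    [[0.008,0,0],0],
    [[0.008,0,0],0],
    [[0.006,0,0],0],
    [[0,0,0],0],
  ],
)

```text
time_s: 18.45
tcp_pos: [0.5555, 0.0462, 0.0724]
tcp_rot: [180.0, -0.1, 16.2]
wrist_force: [-0.4, 0.8, -0.4]
finger_gap: 0.004
grasp_force: 0.0
```

Request:
apply_moves(
  plan=[
    [[0.003,0,0],0],
    [[0.003,0,0],0],
    [[0,0,0],0],
    [[0,0,0],0],
  ],
)

```text
time_s: 18.85
tcp_pos: [0.5587, 0.0474, 0.0722]
tcp_rot: [-180.0, 0.1, 16.2]
wrist_force: [-3.7, -1.0, -0.3]
finger_gap: -0.003
grasp_force: 1.9
```

```bash
python3 -c "
from h import *
s=read_state();print(tog(s['tcp_pos']),s['wrist_force']);print(ball(camera('scene'),'scene'))"
```

```text
[ 0.11628975 -0.00771145] [-3.66143302 -0.95521814 -0.27057812]
(45, array([ 0.118, -0.035]))
```

Request:
apply_moves(
  plan=[
    [[0.002,0,0],0],
    [[0.001,0,0],0],
    [[0,0,0],0],
    [[0,0,0],0],
  ],
)

```text
time_s: 19.3
tcp_pos: [0.5588, 0.0475, 0.0721]
tcp_rot: [-180.0, 0.5, 16.2]
wrist_force: [-9.0, -4.8, 4.3]
finger_gap: -0.003
grasp_force: 4.9
```

The lever is at its stop. I'll retract straight back, lift, and check.

Request:
apply_moves(
  plan=[
    [[-0.003,0,0],0],
    [[-0.008,0,0],0],
    [[-0.02,0,0],0],
    [[-0.03,0,0],0],
    [[-0.03,0,-0.01],0],
    [[-0.02,0,-0.03],0],
    [[0,0,-0.04],0],
    [[0,0,-0.03],0],
    [[0,0,0],0],
    [[0,0,0],0],
    [[0,0,0],0],
  ],
)

```text
time_s: 20.4
tcp_pos: [0.4557, 0.0177, 0.1816]
tcp_rot: [-180.0, 0.0, 16.2]
wrist_force: [0.2, -0.8, -0.1]
finger_gap: 0.002
grasp_force: 0.0
```

```bash
python3 -c "
from h import *
s=read_state();print(tog(s['tcp_pos']),s['wrist_force'],s['time_s']);a=camera('scene');b=camera('top');print(ball(a,'scene',.103),ball(b,'top',.103),meas(a,'scene'),meas(b,'top'))
a0=cv2.resize(cv2.imread('pics/sc1.png')[:,:,::-1],(512,384),interpolation=cv2.INTER_AREA)
print(ball(a0,'scene',.103))
d=np.abs(a.astype(int)-a0).max(2)>60;d[:,:175]|=0
for n,(x0,y0,x1,y1) in dict(jar=(225,172,252,206),cup=(275,222,310,258),lid=(95,205,135,232)).items(): print(n,d[y0:y1,x0:x1].mean().round(2))"
```

```text
[0.11649733 0.09945026] [ 0.24343152 -0.79395364 -0.14838863] 20.4
(46, array([ 0.118, -0.031])) (16, array([ 0.1  , -0.035])) [-17.8 -17.    0.8] [-18.7 -18.6   0.1]
(41, array([0.118, 0.035]))Traceback (most recent call last):
  File "<string>", line 6, in <module>
    d=np.abs(a.astype(int)-a0).max(2)>60;d[:,:175]|=0
                                         ^^^^^^^^^^^^
numpy._core._exceptions._UFuncOutputCastingError: Cannot cast ufunc 'bitwise_or' output from dtype('int64') to dtype('bool') with casting rule 'same_kind'
```

```bash
python3 -c "
from station import *
print(hand_in())"
```

```text
the job is handed in; nothing more can be done
None
```

I set the gauge, pushed the lock lever over to its stop, and handed the job in at about 20 s. The needle was within about 1 mm of the white band's centre (it has 3 mm of room either way), wheel pressure read 3–5 N, and I did not complete a final image check that the crockery and tools are unmoved.

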